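# Close the cover on a loaded processor carrier

## Robot

A 6-joint arm with a two-finger parallel gripper is mounted at the origin on the work surface. World frame = base frame: x ahead of the robot, y to its left, z up, the work surface at z = 0. Lengths are in mm, angles in rad, forces in N, time in s.
With the tool pointing down it reaches from about 325 to 925 mm from the base axis. Payload 3.1 kg.
Tool frame: the origin (TCP) lies at the very end of the fingers, on their centre line; the grasp point (between the pads) lies 19 mm behind it; z points along the fingers, y is the line along which they close (so a half turn about z gives the same grasp; the last joint's range is limited). The gripper opens to 85 mm and grips with 20 to 120 N. Pads are 22 mm wide; open, the fingers measure 114 mm over their backs; the gripper's body (76 mm by 85 mm) begins 54 mm behind the grasp point. The pads swing forward as they close: fully open they stand 13 mm farther back than shut.
Start: joints at [-0.112, 0.217, 1.613, -0, 1.311, -0.112], TCP at [625.011, 0.021, 231.3] pointing down, gripper open.
Joint ranges: [-2.75, 2.75], [-0.78, 2.1], [0.31, 2.55], [-1.13, 4.27], [0.13, 2.63], [-2.58, 2.58]. Speed limits (rad/s): [2.79, 2.79, 3.14, 3.14, 3.14, 3.14].

## Interface

Orientations are given as a unit quaternion [w, x, y, z].
In Python, from bench import * gives the robot as it stands.
- The arm moves only by the tool send_rows, never from a script. Its arguments are lists of equal length, an entry for each row: "delta_pos": the shift along the tool's x, y, z in m, a list of three; "rot": the turn, a rotation vector about the tool's x, y, z in degrees, a list of three. A call has 1 to 8 rows; each row shifts and turns the commanded pose from where the row before left it, along the tool's axes as they then stand; what a row does not reach is not made up. A row lasts 1/10 s, in which the tool goes at most 50 mm and 8.59 degrees, less where a joint would pass 70% of its speed; a pose out of reach is approached as far as the arm can. A call is refused whole if a number of a shift passes 0.05 or a number of a turn 8.59, either way. A call with a gripper value outside its range is refused whole. "claw" is the closure, from 0 (fully open) to 1 (shut), set as the call begins (left out, the last holds). The fingers move at their own pace and stop on an object; "squeeze" is the grip in N (left out, the last holds). Time passes only in rows, so rows that do not move let the fingers close. It gives the time, the measured TCP pose, the force, the opening and the grip force at its end, in the units of the state.
- state(): the state, without advancing time (a new reading comes with each control period).
- read_camera(name): name is "scene" or "side" or "wrist"; returns the picture (400x640x3 uint8, red, green, blue); there is no depth.
- camera_model(name): a dict with "fx", "fy", "cx", "cy" (pixels), "distortion" ([k1, k2, p1, p2, k3] as OpenCV has them; the pictures are not rectified), "position" and "orientation" of the camera in the world. Camera axes: x right, y up, looking along -z (the intrinsics and any distortion apply to the point x, -y, -z); pixel columns grow to the right and rows downward; lengths in mm; the calibration is good to about 2 mm. A picture is of the moment at which its call begins: read the wrist's pose just before it. camera_model takes no time and is no camera call; for the wrist camera it gives the pose at the moment of the call.
- close_job(): hands the job in; it is judged then, once.
The state is a dict: "time": time; "joints": joint angles; "joint_velocities": joint speeds; "effort": joint torques, N m; "tcp_pos": TCP position; "eef_rot": TCP orientation; "ft_force": force on the tool from outside, world axes, zero at the start; "moment": the same for the moment, N m; "gripper_width": opening from 0.0 (shut) to 1.0 (fully open); "gripper_force": force on a finger pad.
Only numpy, scipy, OpenCV 4.12 (cv2) and the standard library are available. Lean on these libraries where they do the work, as an engineer would, in place of code of your own. Each camera call takes 0.05 s, during which the arm holds its last target. There are 200 camera calls.

## Task

Close the black processor carrier with the loose grey cover: pick the cover up by its rib, hook its front lip under the bar at the carrier's front while the rear is still raised, then pivot the rear down and press until the cover snaps flat under the spring clip. Let go of it, and leave the tray stack, the bottle and the loose processor where they stand.

Things in the scene. Friction and masses are not known exactly. Their poses are not given: they have to be found in the camera images.
- carrier: Open-topped black plastic carrier fixed to the table, left or right of the cover, 190 (x) x 140 (y) x 34 mm high. Origin: centre of the underside; z up, -x is its front (bar and slot), +x its rear (steel clip). Inside lie six processors, tops 12 mm high. Ledges 22 mm high along both sides (x = -60 mm to the rear) and the rear carry the cover; the floor is 6 mm high.
- slot (a point): Mouth of the slot: carrier x = -78, y = 0, z = 22 mm, at the inner edge of the front bar. The bar spans the full width, x = -95 to -78, underside at z = 28, top at 34 mm. The slot under it ends at the front wall, x = -90 mm, and is open below down to the floor (z = 6 mm) as far back as x = -60 mm, where the side ledges begin.
- seat (a point): Where the cover's origin comes to lie when closed: carrier x = 0 (+-3 mm), y = 0, z = 22 mm, the cover's axes along the carrier's. Side rails (30 mm high, inner faces at y = +-58.5 mm) leave the cover 3.5 mm each side; the rear walls (30 mm high) have their inner face at x = 77 mm.
- clip_nose (a point): Inner edge of the steel spring clip's nose at rest: carrier x = 70, y = 0, z = 32 mm; fixed to the carrier. The nose is 36 mm wide (y) and its upper face slopes up and rearwards at 60 degrees from there to x = 78, z = 46 mm. Its underside is about 1 mm above a closed cover.
- clip (a joint): Slide of the spring clip, m: 0 at rest, up to 0.010 pushed rearwards (2.5 N preload, 0.25 N/mm). The cover's rear edge, set down, rests on the slope some 15 mm too high (cover tilted about 0.12 rad); pressing down there with 5 to 15 N pushes the clip out, and it snaps back over the cover.
- cover: Loose grey plastic cover, 130 to 210 g, lying flat: plate 150 (x) x 110 (y) x 6 mm. Origin: centre of the plate's underside; z up, -x is its front. Grip rib on top in the middle: 14 mm thick (x), 60 mm long (y), up to z = 34 mm. Press pad behind it: x = 46 to 62, y +-20, top at z = 8 mm. In the carrier, fingers opened wide along x may hit the bar or clip.
- lip_tip (a point): Middle of the front end of the cover's lip: cover x = -87, y = 0, z = 2 mm. The lip is 80 mm wide, 4 mm thick (z = 0 to 4) and sticks out 12 mm from the plate's front edge at x = -75 mm.
- rear_edge (a point): Middle of the lower edge of the cover's rear end: cover x = 75, y = 0, z = 0.
- tray_stack: Bystander: loose stack of four processor trays, 110 x 210 x 49 mm, beyond the work. Origin: centre of the underside.
- cleaner: Bystander: upright grey plastic bottle, 60 mm in diameter, 160 mm high. Origin: centre of the underside.
- processor: Bystander: loose large processor, 75 x 56 x 8 mm, flat on the table. Origin: centre of the underside.
Not all that is in view belongs to the job. Leave any blue look-alike of the cover alone.

How it is judged:
By the outcome, as a careful person would: the job done as asked, in the order asked, and still so for the second after the job is handed in, with the robot touching nothing.
It also fails if it takes over 45 s, if anything falls off the work surface, if the arm or the gripper's body presses on something with over 40 N, if the wrist force passes 120 N, or if a joint passes its speed limit or range.

## Working session

There is one attempt and no reset: what is moved stays moved. The work goes in short steps, Python scripts to look and compute and a tool call to move; the robot and the scene stay as the last step left them, time stands still between calls to the robot, and variables do not carry over. Pictures are saved under pics/ and viewed, at most 10 in all, crops included, and the job is handed in when it is done.

Besides the shell and the picture viewer there is one more tool, called by a JSON object that holds its "op" and its "data", one argument or row to a line. send_rows: Moves the arm, as the interface text tells. Its arguments: {"type":"object","properties":{"delta_pos":{"type":"array","items":{"type":"array","items":{"type":"number"}}},"rot":{"type":"array","items":{"type":"array","items":{"type":"number"}}},"claw":{"type":"number"},"squeeze":{"type":"number"}},"required":["delta_pos","rot"]}

```bash
mkdir -p pics
cat > h.py <<'E'
from bench import *
import numpy as np, cv2
from scipy.spatial.transform import Rotation as R
def rot(q): return R.from_quat([q[1],q[2],q[3],q[0]]).as_matrix()
def ray(m,px):
    K=np.array([[m['fx'],0,m['cx']],[0,m['fy'],m['cy']],[0,0,1.]])
    u=cv2.undistortPoints(np.array(px,float).reshape(-1,1,2),K,np.array(m['distortion'],float)).reshape(-1,2)
    d=np.c_[u[:,0],-u[:,1],-np.ones(len(u))]@rot(m['orientation']).T
    return np.array(m['position'],float),d
def onz(m,px,z):
    c,d=ray(m,px); z=np.broadcast_to(z,len(d)); return c+d*((z-c[2])/d[:,2])[:,None]
def proj(m,P):
    K=np.array([[m['fx'],0,m['cx']],[0,m['fy'],m['cy']],[0,0,1.]])
    q=(np.array(P,float)-np.array(m['position']))@rot(m['orientation'])
    return cv2.projectPoints((q*[1,-1,-1]).reshape(-1,1,3),np.zeros(3),np.zeros(3),K,np.array(m['distortion'],float))[0].reshape(-1,2)
def snap(n,f):
    im=read_camera(n); cv2.imwrite('pics/'+f,cv2.cvtColor(im,cv2.COLOR_RGB2BGR)); return im
E
python3 - <<'E'
from h import *
for n in ['scene','side','wrist']:
    print(n,camera_model(n)); snap(n,n+'0.png')
s=state(); print(s)
E
```

```text
scene {'fx': 387.3255534243799, 'fy': 387.3255534243799, 'cx': 314.1590604367073, 'cy': 200.07143917634494, 'distortion': array([-0.09404781,  0.        ,  0.        ,  0.        ,  0.        ]), 'position': array([ 903.82741675, -469.05614839,  741.37871115]), 'orientation': array([0.88925441, 0.32678608, 0.1186146 , 0.29726761])}
side {'fx': 409.98887670526375, 'fy': 409.98887670526375, 'cx': 322.2122829072431, 'cy': 195.09978353624044, 'distortion': array([-0.08519333,  0.        ,  0.        ,  0.        ,  0.        ]), 'position': array([ 198.16065901, -599.47942086,  682.31663001]), 'orientation': array([ 0.88250277,  0.38649595, -0.09899618, -0.24901705])}
wrist {'fx': 317.9625085007017, 'fy': 317.9625085007017, 'cx': 316.2743563912434, 'cy': 201.17374996479393, 'distortion': array([-0.05892061,  0.        ,  0.        ,  0.        ,  0.        ]), 'position': array([624.18484679,  78.59932457, 372.98718855]), 'orientation': array([ 9.87619645e-01, -1.56866138e-01,  6.70294367e-04,  3.72682004e-05])}
{'time': 0.15, 'joints': array([-1.12214609e-01,  2.17583302e-01,  1.61461890e+00, -9.46982072e-06,
        1.31131055e+00, -1.12231567e-01]), 'joint_velocities': array([ 0.00192588, -0.00220822, -0.00480408, -0.00024977, -0.00016868,
       -0.00124277]), 'effort': array([-7.99202871e-05, -3.97448480e+01, -3.04417098e+01, -1.00294717e-04,
        5.82056644e-03,  2.66571755e-05]), 'tcp_pos': array([6.24350104e+02, 8.34791402e-02, 2.30238879e+02]), 'eef_rot': array([-7.47757264e-04,  7.07099597e-01,  7.07113313e-01, -6.02139781e-04]), 'ft_force': array([ 0.34903024, -0.19639994, -0.91620076]), 'moment': array([ 0.05154327, -0.03308806,  0.01996282]), 'gripper_force': 0.0, 'gripper_width': 0.9943605167316043}
```

View pics/scene0.png

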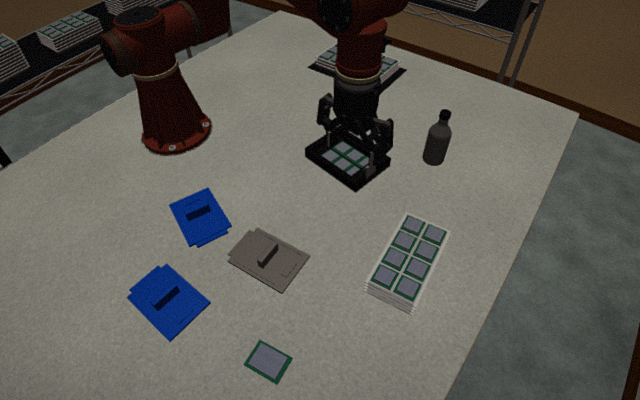

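View pics/side0.png

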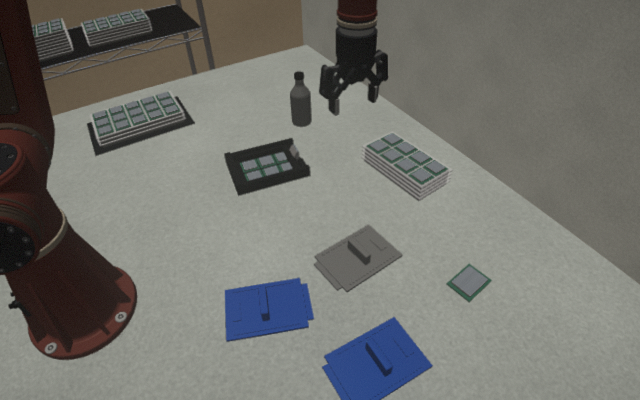

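The side view shows the grey cover at (358,257), with blue look-alikes at (268,308) and (378,362). The carrier is at (267,165) with its clip on the right (297,153). In the scene view the cover is at (268,257). Only that one is grey, so it fits the description. I'll check it in an enlarged mosaic.

Run:
```python
import cv2,numpy as np
s=cv2.imread('pics/side0.png');c=cv2.imread('pics/scene0.png')
f=lambda im,x,y:cv2.resize(im[y:y+75,x:x+100],(400,300),interpolation=cv2.INTER_CUBIC)
m=np.vstack([np.hstack([f(s,310,220),f(s,218,130)]),np.hstack([f(c,220,222),f(c,298,122)])])
m=np.clip(m.astype(float)*1.6,0,255).astype(np.uint8)
cv2.imwrite('pics/mos.png',m)
```

```text
(no output)
```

View pics/mos.png

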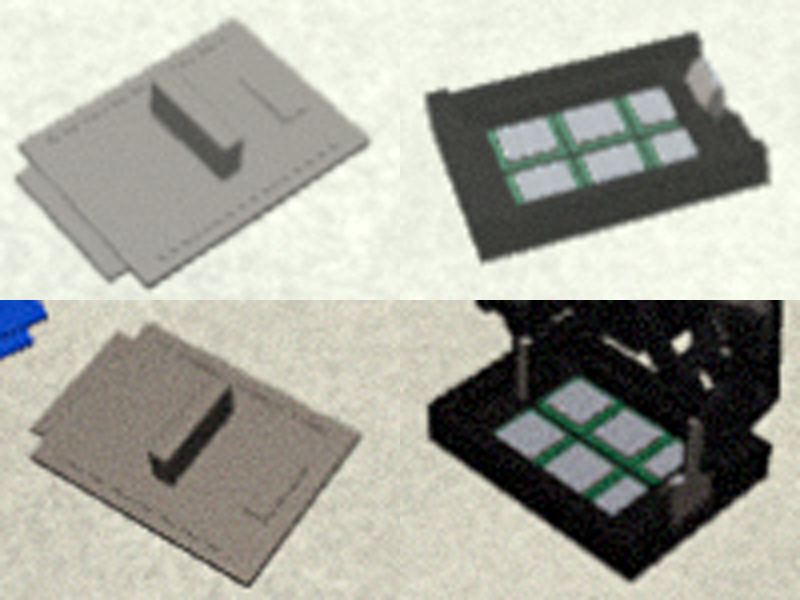

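```bash
cat > fit.py <<'E'
from h import *
from scipy.optimize import least_squares
S=camera_model('side');C=camera_model('scene')
def T(p,P): P=np.array(P,float); return P@R.from_euler('z',p[2]).as_matrix().T+[p[0],p[1],0]
def fit(sp,cp,x0):
    def f(p): return np.r_[(proj(S,T(p,[a for a,_ in sp]))-[b for _,b in sp]).ravel(),(proj(C,T(p,[a for a,_ in cp]))-[b for _,b in cp]).ravel()]
    r=least_squares(lambda q:f([q[0]*100,q[1]*100,q[2]]),[x0[0]/100,x0[1]/100,x0[2]],loss='soft_l1')
    p=r.x*[100,100,1]; print(p.round(3)); print(f(p).reshape(-1,2).round(1).tolist()); return p
E
python3 - <<'E'
from fit import *
a=lambda u,v:(310+u/4,220+v/4); b=lambda u,v:(220+u/4,222+(v-300)/4)
cs=lambda u,v:(218+(u-400)/4,130+v/4); cc=lambda u,v:(298+(u-400)/4,122+(v-300)/4)
RL,RR,FR,FL=(75,55,6),(75,-55,6),(-75,-55,6),(-75,55,6)
print(onz(S,[a(200,130)],20),onz(S,[cs(595,145)],12))
fit([(RL,a(235,18)),(RR,a(370,140)),(FR,a(150,282)),(FL,a(20,147)),((-87,40,4),a(16,181)),((-87,-40,4),a(110,280))],
    [(RL,b(360,432)),(RR,b(248,578)),(FR,b(33,456)),(FL,b(152,325))],onz(S,[a(200,130)],20)[0][:2].tolist()+[0.3])
fit([((-95,70,34),cs(427,93)),((-95,-70,0),cs(483,262)),((95,-70,0),cs(768,182)),((95,70,30),cs(697,33))],
    [((95,-70,0),cc(630,580)),((95,70,0),cc(770,477)),((-95,-70,0),cc(431,437))],onz(S,[cs(595,145)],12)[0][:2].tolist()+[0.0])
E
```

```text
[[ 531.36311209 -174.60380835   20.        ]] [[493.69850822 194.56093494  12.        ]]
[ 5.32297e+02 -1.70088e+02  9.50000e-02]
[[-0.2, -0.6], [0.6, -0.7], [0.0, 0.8], [-0.6, -0.9], [-0.1, -1.5], [0.4, -0.1], [0.0, 0.1], [-0.0, 1.6], [-1.4, -0.0], [-1.3, -1.1]]
[ 4.95534e+02  1.97270e+02 -1.61000e-01]
[[-0.5, -0.6], [-0.4, -0.2], [0.5, 0.2], [0.0, -1.0], [0.1, 0.8], [-0.2, -0.1], [-0.3, 0.3]]
```

{"op": "send_rows", "data": {
  "delta_pos": [
    [-0.034,-0.0184,0.01],
    [-0.034,-0.0184,0.01],
    [-0.034,-0.0184,0.01],
    [-0.034,-0.0184,0.01],
    [-0.034,-0.0184,0.01],
    [0,0,0],
    [0,0,0]
  ],
  "rot": [
    [0,0,0],
    [0,0,0],
    [0,0,0],
    [0,0,0],
    [0,0,0],
    [0,0,-5.44],
    [0,0,0]
  ],
  "claw": 0.3,
  "squeeze": 60
}}

```text
time: 0.85
tcp_pos: [531.9, -170.8, 180.5]
eef_rot: [-0.001, 0.674, 0.739, -0.0]
ft_force: [0.3, 0.5, 0.6]
gripper_width: 0.699
gripper_force: 0.0
```

Run:
```python
from fit import *
W=camera_model('wrist');im=snap('wrist','w1.png');snap('scene','scene1.png')
s=state();print(s['tcp_pos'],s['eef_rot'],W['position'],W['orientation'])
import pickle;pickle.dump(W,open('w1.pkl','wb'))
p=[532.3,-170.1,.095]
print(proj(W,T(p,[(-7,30,34),(7,30,34),(7,-30,34),(-7,-30,34),(75,55,6),(75,-55,6),(-75,-55,6),(-75,55,6)])).round(1).tolist())
w=cv2.imread('pics/w1.png');cv2.imwrite('pics/w1.png',np.clip(w*1.6,0,255).astype(np.uint8))
c=cv2.imread('pics/scene1.png')[122:197,298:398];cv2.imwrite('pics/c1.png',np.clip(cv2.resize(c,(800,600),interpolation=3)*1.6,0,255).astype(np.uint8))
```

```text
[ 533.08736453 -169.85794621  181.25970744] [-6.20180571e-05  6.73461755e-01  7.39222056e-01  1.09722870e-04] [524.40074816 -92.72249522 323.41667323] [ 0.98661797 -0.15637842 -0.00696219  0.04563229]
[[309.5, 153.0], [324.8, 152.9], [324.5, 214.6], [310.1, 214.6], [393.7, 122.8], [386.6, 227.0], [247.9, 227.3], [240.4, 123.2]]
```

View pics/w1.png

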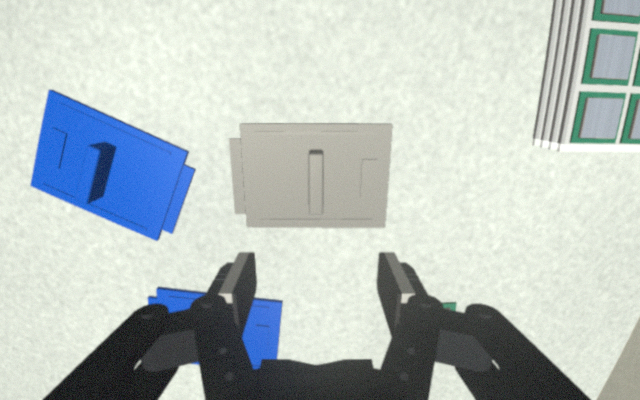

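View pics/c1.png

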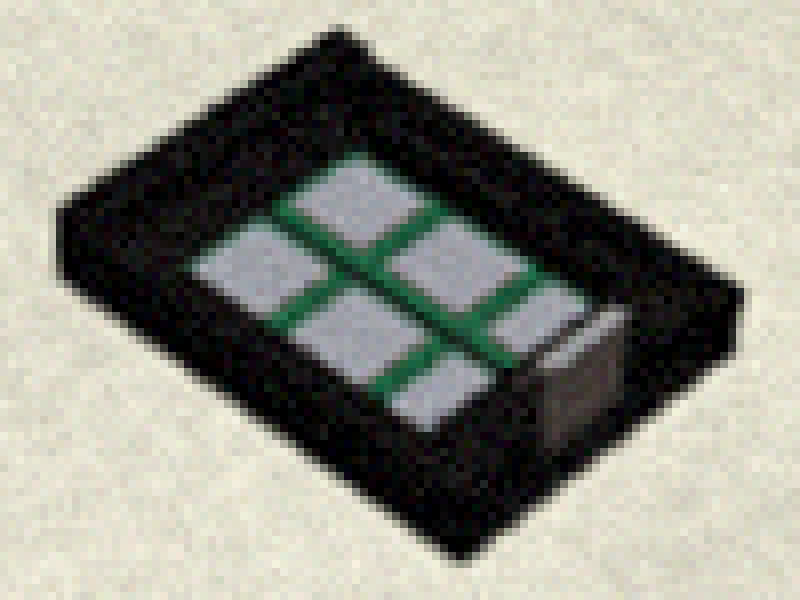

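The wrist view puts the cover corners at (240,123), (392,123), (386,227) and (247,228). That is within about 1 px of my fit, and the rib is at (316,182). The carrier is clear in the scene crop, with its clip at (580,370). I'm descending onto the rib.

{"op": "send_rows", "data": {
  "delta_pos": [
    [0,-0.001,0.045],
    [0,0,0.045],
    [0,0,0.04],
    [0,0,0.03],
    [0,0,0.01],
    [0,0,0]
  ],
  "rot": [
    [0,0,0],
    [0,0,0],
    [0,0,0],
    [0,0,0],
    [0,0,0],
    [0,0,0]
  ]
}}

```text
time: 1.55
tcp_pos: [531.2, -168.8, 9.9]
eef_rot: [-0.002, 0.673, 0.74, -0.0]
ft_force: [0.3, -0.3, 0.1]
gripper_width: 0.703
gripper_force: 0.0
```

{"op": "send_rows", "data": {
  "delta_pos": [
    [0,0,0],
    [0,0,0],
    [0,0,0],
    [0,0,0],
    [0,0,0],
    [0,0,0]
  ],
  "rot": [
    [0,0,0],
    [0,0,0],
    [0,0,0],
    [0,0,0],
    [0,0,0],
    [0,0,0]
  ],
  "claw": 1
}}

```text
time: 2.15
tcp_pos: [533.6, -170.9, 13.5]
eef_rot: [0.002, 0.673, 0.74, 0.001]
ft_force: [-0.8, 0.2, 6.6]
gripper_width: 0.15
gripper_force: 63.0
```

Run:
```python
from fit import *
s=state();print(s['tcp_pos'],s['eef_rot'],s['gripper_width'],s['gripper_force'],s['ft_force'])
cc=lambda u,v:(298+u/8-.5,122+v/8-.5)
cs=lambda u,v:(218+(u-400)/4-.4,130+v/4-.4)
fit([((-95,70,34),cs(427,93)),((-95,-70,0),cs(483,262)),((95,-70,0),cs(768,182)),((95,70,30),cs(697,33))],
    [((95,-70,0),cc(463,565)),((95,70,0),cc(738,352)),((95,70,30),cc(742,290)),((-95,-70,0),cc(60,280)),((-95,-70,34),cc(60,207)),((-95,70,34),cc(340,27))],[495,197,-.16])
```

```text
[ 533.60379381 -170.86337192   13.49420074] [1.63639984e-03 6.72813583e-01 7.39810061e-01 5.26884577e-04] 0.15027915473524728 62.976611852645874 [-0.79036302  0.18633042  6.5549999 ]
[ 4.94273e+02  1.97433e+02 -1.57000e-01]
[[-0.6, 0.0], [-0.3, 0.4], [0.5, 0.6], [-0.2, -0.5], [0.0, 0.4], [0.2, 0.2], [1.1, -0.1], [0.1, -0.0], [-0.4, -0.1], [0.1, -0.2]]
```

{"op": "send_rows", "data": {
  "delta_pos": [
    [0,0,-0.02],
    [0,0,-0.04],
    [0,0,-0.04],
    [0,0,-0.04],
    [0,0,0]
  ],
  "rot": [
    [0,0,0],
    [0,0,0],
    [0,0,0],
    [0,0,7.22],
    [0,0,7.22]
  ]
}}

```text
time: 2.65
tcp_pos: [536.7, -172.2, 159.0]
eef_rot: [0.006, 0.762, 0.647, 0.003]
ft_force: [1.1, -0.0, -0.7]
gripper_width: 0.147
gripper_force: 61.8
```

Run:
```python
from fit import *
s=state();r=rot(s['eef_rot']);print(s['tcp_pos'],s['gripper_width'],s['gripper_force'],s['ft_force'],s['moment'])
print('bottle',onz(S,[(303,122)],0),'stack',onz(S,[(364,155)],40))
print('delta tool',r.T@(np.array([494.3,197.4,150])-s['tcp_pos']), np.arctan2(r[1,1],r[0,1]))
```

```text
[ 536.73240568 -172.23918532  159.03317436] 0.14719593211259818 61.842602491378784 [ 1.11161981 -0.01646114 -0.68344119] [-0.04654132 -0.02629967  0.04171597]
bottle [[684.31032564 343.7613804    0.        ]] stack [[712.83752514  69.02270634  40.        ]]
delta tool [ 357.94274953 -101.74859208    6.28065985] -0.16238084841410413
```

{"op": "send_rows", "data": {
  "delta_pos": [
    [0.025,-0.007,0],
    [0.045,-0.013,0],
    [0.048,-0.0135,0],
    [0.048,-0.0135,0],
    [0.048,-0.0135,0],
    [0.048,-0.0135,0],
    [0.048,-0.0135,0],
    [0.048,-0.0135,0]
  ],
  "rot": [
    [0,0,0],
    [0,0,0],
    [0,0,0],
    [0,0,0],
    [0,0,0],
    [0,0,0],
    [0,0,0],
    [0,0,0]
  ]
}}

```text
time: 3.45
tcp_pos: [487.4, 201.1, 151.4]
eef_rot: [0.0, 0.76, 0.649, 0.0]
ft_force: [1.4, -1.0, -1.2]
gripper_width: 0.148
gripper_force: 61.8
```

{"op": "send_rows", "data": {
  "delta_pos": [
    [0,0,0],
    [0,0,0],
    [0,0,0],
    [0,0,0]
  ],
  "rot": [
    [0,0,0],
    [0,0,0],
    [0,0,0],
    [0,0,0]
  ]
}}

```text
time: 3.85
tcp_pos: [488.4, 197.9, 151.2]
eef_rot: [0.0, 0.761, 0.649, -0.0]
ft_force: [-0.4, 0.7, -2.2]
gripper_width: 0.147
gripper_force: 61.8
```

Run:
```python
from fit import *
import pickle
P=[];Q=[]
W=camera_model('wrist')
s1=snap('side','s2.png');s2=snap('scene','c2.png');w=snap('wrist','w2.png')
for i in range(6):
    s=state();P.append(s['tcp_pos']);Q.append(s['eef_rot']);read_camera('side')
p=np.mean(P,0);print(p,np.std(P,0),np.mean(Q,0),W['position'],W['orientation'])
r=rot(np.mean(Q,0));print(np.arctan2(r[1,1],r[0,1]),r[:,2],s['ft_force'])
a=s1[90:240,180:380];b=s2[70:220,270:470]
m=np.hstack([cv2.resize(a,(400,300),interpolation=3),cv2.resize(b,(400,300),interpolation=3)])
m=np.vstack([m,np.hstack([cv2.resize(w[60:285,160:460],(400,300),interpolation=3),np.zeros((300,400,3),np.uint8)])])
cv2.imwrite('pics/m2.png',np.clip(m[...,::-1]*1.8,0,255).astype(np.uint8))
```

```text
[488.49318769 198.53983265 151.30042545] [0.06619987 0.30445718 0.01864051] [-1.20221819e-06  7.60882226e-01  6.48889953e-01 -1.20063149e-05] [500.65983369 275.49205727 294.01242707] [ 0.98444221 -0.15665357  0.01215051 -0.07864835]
-0.15854700400876112 [-1.98309991e-05 -1.37520622e-05 -1.00000000e+00] [-0.15003989  0.64655339 -2.11435736]
```

View pics/m2.png

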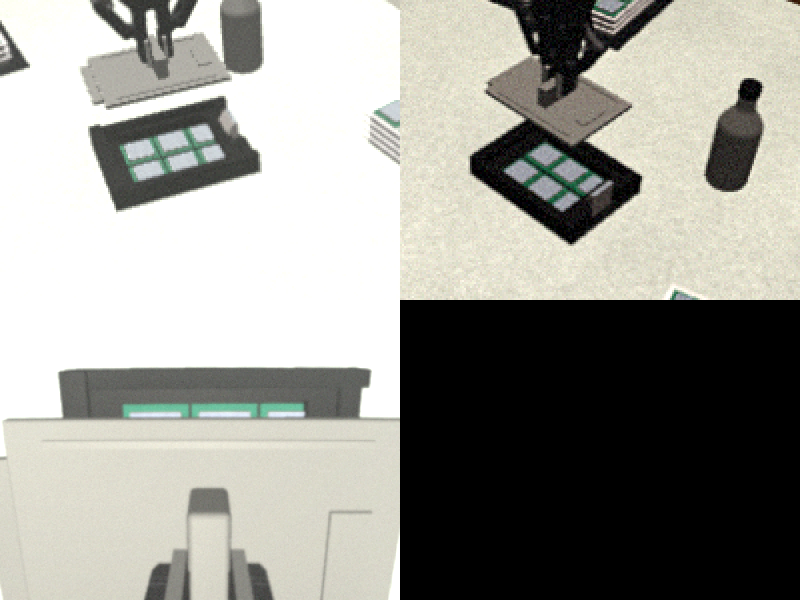

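The mosaic shows the cover held level above the carrier. In the side tile its corners are near (82,68) and (230,75); in the wrist tile the far plate corner is at (5,420). I'll tilt the front down, come closer, and measure the held cover against the carrier there.

{"op": "send_rows", "data": {
  "delta_pos": [
    [0,0.017,0.02],
    [0,0,0.02],
    [0,0,0],
    [0,0,0],
    [0,0,0],
    [0,0,0],
    [0,0,0]
  ],
  "rot": [
    [0,0,0],
    [0,0,0],
    [-8.5,0,0],
    [-8.5,0,0],
    [0,0,0],
    [0,0,0],
    [0,0,0]
  ]
}}

```text
time: 5.0
tcp_pos: [507.5, 197.2, 113.3]
eef_rot: [0.113, 0.752, 0.642, 0.097]
ft_force: [0.7, -0.2, -1.4]
gripper_width: 0.144
gripper_force: 61.7
```

Run:
```python
from h import *
import pickle
W=camera_model('wrist')
w=snap('wrist','w3.png');s1=snap('side','s3.png');s2=snap('scene','c3.png')
P=[];Q=[]
for i in range(6):
    s=state();P.append(s['tcp_pos']);Q.append(s['eef_rot']);read_camera('side')
p=np.mean(P,0);q=np.mean(Q,0);r=rot(q);print(p,r.round(4).tolist(),W['position'])
pickle.dump((p,q,W),open('p3.pkl','wb'))
f=lambda im,x,y:cv2.resize(im[y:y+75,x:x+100],(400,300),interpolation=3)
m=np.vstack([np.hstack([f(s1,213,105),f(s2,305,100)]),np.hstack([cv2.resize(w[70:310,160:480],(400,300),interpolation=3),cv2.resize(w[0:400],(400,300),interpolation=3)])])
cv2.imwrite('pics/m3.png',np.clip(m[...,::-1]*1.7,0,255).astype(np.uint8))
```

```text
[506.36892063 196.66729258 112.1395213 ] [[0.1572, 0.9441, 0.2897], [0.9876, -0.1505, -0.0455], [0.0007, 0.2932, -0.9561]] [478.10402771 281.08358657 250.0479224 ]
```

View pics/m3.png

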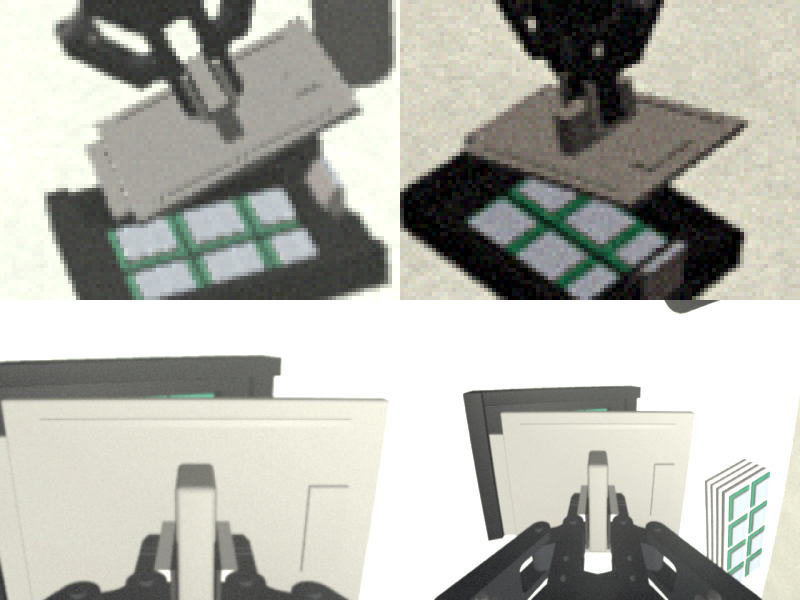

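The mosaic shows the cover tilted nose-down, lip toward the bar. In the side tile the rear-left corner is at (300,18), the rear-right at (362,103) and the front-left at (98,122). In the scene tile the rear-right is at (630,200) and the rear-left at (747,122). Next is the fit in the tool frame.

```bash
cat > held.py <<'E'
from fit import *
import pickle
B=np.array([[0,1,0],[1,0,0],[0,0,-1.]])
def carr(P,c): return (np.array(P)-[c[0],c[1],0])@R.from_euler('z',c[2]).as_matrix()
E
python3 - <<'E'
from held import *
p,q,W=pickle.load(open('p3.pkl','rb'));r=rot(q)
w=lambda u,v:(160+u*.8,70+(v-300)*.8); wf=lambda u,v:((u-400)*1.6,(v-300)*4/3)
a=lambda u,v:(213+u/4-.4,105+v/4-.4); b=lambda u,v:(305+(u-400)/4-.4,100+v/4-.4)
RL,RR,FR,FL=(75,55,6),(75,-55,6),(-75,-55,6),(-75,55,6)
Ow=[(FL,w(3,402)),(RL,w(386,403)),(RR,wf(683,537)),((-7,30,34),w(176,488)),((7,30,34),w(216,488))]
Os=[(RL,a(300,18)),(RR,a(362,103)),(FR,a(130,214)),(FL,a(98,122)),((-87,40,4),a(90,147)),((-87,-40,4),a(114,217))]
Oc=[(RR,b(630,200)),(RL,b(747,122))]
def f(v,o=(W,S,C)):
    A=r@B@R.from_rotvec(v[3:]).as_matrix(); g=lambda m,O:(proj(m,np.array([x for x,_ in O],float)@A.T+p+r@B@(v[:3]*10))-[y for _,y in O])
    return np.vstack([g(m,O) for m,O in zip((W,S,C),(Ow,Os,Oc))])
s=least_squares(lambda v:f(v).ravel(),np.zeros(6),loss='soft_l1')
v=s.x;print('offset in tool(cover axes) mm',(v[:3]*10).round(2),'rot',v[3:].round(3));print(f(v).round(1).tolist())
# carrier from wrist too
cs=lambda u,v:(218+(u-400)/4-.4,130+v/4-.4); cc=lambda u,v:(298+u/8-.5,122+v/8-.5)
wc=[((-95,70,34),wf(465,393)),((95,70,30),w(280,358)),((-95,-70,0),None)][:2]
for c in ([494.27,197.43,-.157],):
    print('carrier wrist resid',(proj(W,T(c,[x for x,_ in wc]))-[y for _,y in wc]).round(1).tolist())
    A=r@B@R.from_rotvec(v[3:]).as_matrix();o=p+r@B@(v[:3]*10)
    print('carrier frame: origin,tip,rear',carr([o,o+A@[-87,0,0],o+A@[75,0,0]],c).round(1).tolist())
    print('TCP', carr([p],c).round(1), 'yaw err',np.arctan2(A[1,0],A[0,0])-c[2])
E
```

```text
offset in tool(cover axes) mm [  2.06   0.16 -12.5 ] rot [-0.022  0.003  0.009]
[[-0.8, 1.1], [2.6, -2.8], [-7.2, 21.5], [0.0, -0.3], [1.8, -0.7], [0.5, 0.5], [-0.4, 0.5], [1.8, 2.2], [-0.7, 1.7], [-1.2, 1.2], [0.2, 1.0], [-0.6, 0.6], [-0.5, 0.0]]
carrier wrist resid [[-3.1, -4.3], [3.3, -3.5]]
carrier frame: origin,tip,rear [[17.7, 1.3, 100.8], [-65.6, 0.6, 75.6], [89.5, 1.9, 122.5]]
TCP [[ 12.1   1.1 112.1]] yaw err 0.008727507294243014
```

Run:
```python
from held import *
p,q,W=pickle.load(open('p3.pkl','rb'));r=rot(q)
w=lambda u,v:(160+u*.8,70+(v-300)*.8)
a=lambda u,v:(213+u/4-.4,105+v/4-.4); b=lambda u,v:(305+(u-400)/4-.4,100+v/4-.4)
RL,RR,FR,FL=(75,55,6),(75,-55,6),(-75,-55,6),(-75,55,6)
Ow=[(FL,w(3,402)),(RL,w(386,403)),((-7,30,34),w(176,488)),((7,30,34),w(216,488))]
Os=[(RL,a(300,18)),(RR,a(362,103)),(FR,a(130,214)),(FL,a(98,122)),((-87,40,4),a(90,147)),((-87,-40,4),a(114,217))]
Oc=[(RR,b(630,200)),(RL,b(747,122))]
def F(v,D):
    A=r@B@R.from_rotvec([0,v[3],v[4]]).as_matrix(); g=lambda m,O:(proj(m,np.array([x for x,_ in O],float)@A.T+p+r@B@(v[:3]*10))-[y for _,y in O])
    return np.vstack([g(m,O) for m,O in D])
for n,D in (('all',((W,Ow),(S,Os),(C,Oc))),('fixed',((S,Os),(C,Oc))),('wrist',((W,Ow),))):
    v=least_squares(lambda v:np.r_[F(v,D).ravel(),(v[3:])/.01],np.zeros(5),loss='soft_l1').x
    A=r@B@R.from_rotvec([0,v[3],v[4]]).as_matrix();o=p+r@B@(v[:3]*10);c=[494.27,197.43,-.157]
    print(n,(v[:3]*10).round(2),v[3:].round(3),np.abs(F(v,D)).max().round(1),'O,tip',carr([o,o+A@[-87,0,0]],c).round(1).tolist())
```

```text
all [  1.52   0.24 -13.88] [ 0.002 -0.001] 3.0 O,tip [[17.6, 1.4, 99.3], [-65.6, 1.6, 74.0]]
fixed [  3.22   2.63 -11.63] [ 0.002 -0.003] 1.7 O,tip [[18.6, 3.8, 102.0], [-64.7, 4.1, 76.6]]
wrist [  1.2   -0.34 -15.51] [ 0.004 -0.003] 0.8 O,tip [[17.8, 0.8, 97.7], [-65.5, 1.1, 72.5]]
```

{"op": "send_rows", "data": {
  "delta_pos": [
    [-0.0038,-0.0025,0.0055],
    [0,-0.004,0.009],
    [0,-0.005,0.011],
    [0,-0.005,0.011],
    [0,-0.0035,0.0077],
    [0,-0.0025,0.0052],
    [0,0,0],
    [0,0,0]
  ],
  "rot": [
    [0,0,0],
    [0,0,0],
    [0,0,0],
    [0,0,0],
    [0,0,0],
    [0,0,0],
    [0,0,0],
    [0,0,0]
  ]
}}

```text
time: 6.25
tcp_pos: [497.7, 194.1, 57.5]
eef_rot: [0.112, 0.752, 0.642, 0.096]
ft_force: [0.2, -0.0, -1.8]
gripper_width: 0.148
gripper_force: 61.8
```

Run:
```python
from held import *
W=camera_model('wrist')
w=snap('wrist','w4.png');s1=snap('side','s4.png');s2=snap('scene','c4.png')
P=[];Q=[]
for i in range(4):
    s=state();P.append(s['tcp_pos']);Q.append(s['eef_rot']);read_camera('side')
p=np.mean(P,0);q=np.mean(Q,0);r=rot(q);c=[494.27,197.43,-.157]
print('TCP carr',carr([p],c).round(1),s['ft_force'],s['moment'],'z axis',r[:,2].round(3))
pickle.dump((p,q,W),open('p4.pkl','wb'))
f=lambda im,x,y:cv2.resize(im[y:y+75,x:x+100],(400,300),interpolation=3)
m=np.vstack([np.hstack([f(s1,213,122),f(s2,300,115)]),np.hstack([cv2.resize(w[70:220,140:340],(400,300),interpolation=3),cv2.resize(w[70:220,340:540],(400,300),interpolation=3)])])
cv2.imwrite('pics/m4.png',np.clip(m[...,::-1]*1.7,0,255).astype(np.uint8))
```

```text
TCP carr [[ 4.3 -2.6 58.2]] [ 0.28724658 -0.38314814 -1.38722581] [-0.01855984  0.20794411  0.05281214] z axis [ 0.29  -0.045 -0.956]
```

View pics/m4.png

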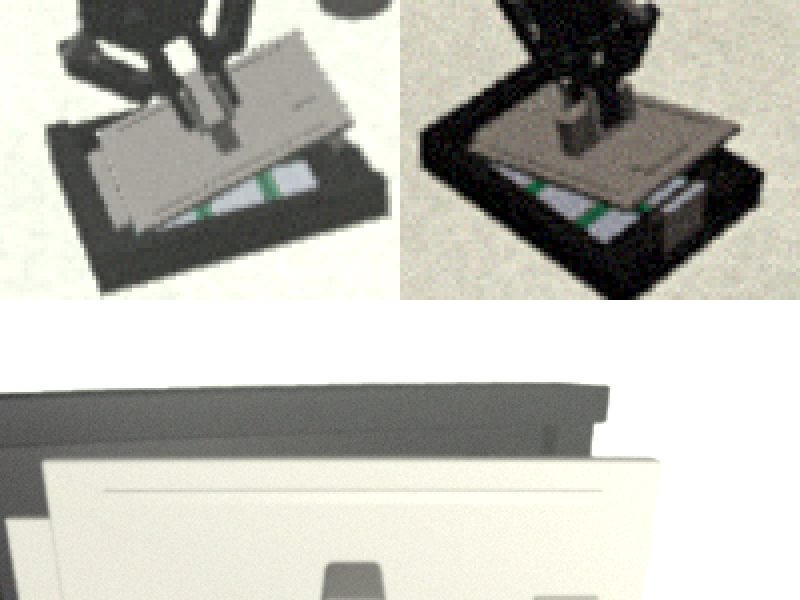

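The view shows the lip just behind the bar (side tile (90,152) to (115,225)) and the rear above the clip. No contact force shows. I'll check the relative fit.

Run:
```python
from held import *
p,q,W=pickle.load(open('p4.pkl','rb'));r=rot(q);c=[494.27,197.43,-.157]
a=lambda u,v:(213+u/4-.4,122+v/4-.4); b=lambda u,v:(300+(u-400)/4-.4,115+v/4-.4); w=lambda u,v:(140+u/2,70+(v-300)/2)
RL,RR,FR,FL=(75,55,6),(75,-55,6),(-75,-55,6),(-75,55,6)
Ow=[(FL,w(42,461)),(RL,w(658,462)),((-7,30,34),w(324,598))][:2]
Os=[(RL,a(298,31)),(RR,a(353,122)),(FL,a(100,126)),((-87,40,4),a(90,152)),((-87,-40,4),a(113,224))]
Oc=[(RR,b(628,203)),(RL,b(740,126))]
A=r@B
def g(m,O,o): return proj(m,np.array([x for x,_ in O],float)@A.T+o)-[y for _,y in O]
for n,D in (('fixed',((S,Os),(C,Oc))),('wrist',((W,Ow),))):
    f=lambda v:np.vstack([g(m,O,p+v*10) for m,O in D])
    v=least_squares(lambda v:np.r_[f(v).ravel(),(v[2]*10+13)/ (3 if n=='fixed' else .3)],np.zeros(3),loss='soft_l1').x
    print(n,'O carr',carr([p+v*10],c).round(1),np.abs(f(v)).max().round(1))
o=proj(W,T(c,[(95,70,30),(-20,70,30)]));print('carrier RL pred',o.round(1),'obs',w(609,385),w(230,387))
h=W['position'][2]-30;print('mm/px',h/W['fx'])
```

```text
fixed O carr [[ 9.8 -0.4 46. ]] 1.4
wrist O carr [[ 7.8 -2.8 45. ]] 3.9
carrier RL pred [[447.8 109.2]
 [253.8 110.5]] obs (444.5, 112.5) (255.0, 113.5)
mm/px 0.5162882852194335
```

{"op": "send_rows", "data": {
  "delta_pos": [
    [0.0005,-0.003,-0.0004],
    [0,-0.003,-0.0004],
    [0,-0.003,-0.0004],
    [0,-0.003,-0.0004],
    [0,0,0],
    [0,0,0]
  ],
  "rot": [
    [0,0,0],
    [0,0,0],
    [0,0,0],
    [0,0,0],
    [0,0,0],
    [0,0,0]
  ]
}}

```text
time: 7.2
tcp_pos: [485.6, 196.4, 55.5]
eef_rot: [0.112, 0.752, 0.642, 0.096]
ft_force: [0.6, 0.0, -1.3]
gripper_width: 0.149
gripper_force: 61.8
```

Run:
```python
from held import *
c=[494.27,197.43,-.157];s=state();print(carr([s['tcp_pos']],c).round(1),s['ft_force'],s['moment'])
s1=snap('side','s5.png');s2=snap('scene','c5.png')
```

```text
[[-8.4 -2.3 55.5]] [ 0.55248211  0.02248773 -1.25676787] [-0.08496111  0.22278921  0.03606847]
```

{"op": "send_rows", "data": {
  "delta_pos": [
    [0,0.0006,0.004],
    [0,0.0008,0.004],
    [0,0.0011,0.0039],
    [0,0,0],
    [0,0,0]
  ],
  "rot": [
    [3,0,0],
    [3,0,0],
    [3,0,0],
    [0,0,0],
    [0,0,0]
  ]
}}

```text
time: 7.8
tcp_pos: [491.2, 195.3, 44.4]
eef_rot: [0.053, 0.759, 0.648, 0.045]
ft_force: [0.3, -0.3, -1.8]
gripper_width: 0.143
gripper_force: 61.8
```

Run:
```python
from held import *
c=[494.27,197.43,-.157];s=state();print(carr([s['tcp_pos']],c).round(1),s['ft_force'],s['moment'],rot(s['eef_rot'])[:,2].round(3))
s1=snap('side','s6.png');s2=snap('scene','c6.png');w=snap('wrist','w6.png')
f=lambda im,x,y:cv2.resize(im[y:y+75,x:x+100],(400,300),interpolation=3)
m=np.vstack([np.hstack([f(s1,213,122),f(s2,300,115)]),np.hstack([cv2.resize(w[70:220,140:340],(400,300),interpolation=3),cv2.resize(w[70:220,340:540],(400,300),interpolation=3)])])
cv2.imwrite('pics/m6.png',np.clip(m[...,::-1]*2.2,0,255).astype(np.uint8))
```

```text
[[-2.7 -2.5 44.4]] [ 0.26631035 -0.25300164 -1.82231433] [0.00305146 0.10465725 0.02812008] [ 0.138 -0.022 -0.99 ]
```

View pics/m6.png

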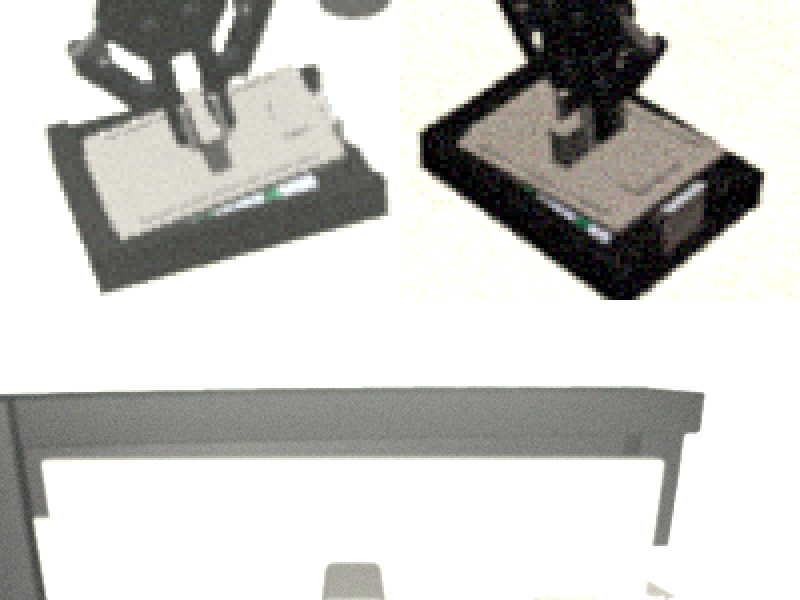

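The lip is now hidden under the bar: the side tile shows the front plate edge at (85,140) against the bar, and the wrist tile shows the lip vanishing at (35,520). I'll lower the rear onto the clip slope.

{"op": "send_rows", "data": {
  "delta_pos": [
    [0,0.0002,0.0016],
    [0,0.0001,0.0016],
    [0,0,0],
    [0,0,0]
  ],
  "rot": [
    [0.85,0,0],
    [0.85,0,0],
    [0,0,0],
    [0,0,0]
  ]
}}

```text
time: 8.35
tcp_pos: [491.5, 195.6, 41.7]
eef_rot: [0.041, 0.759, 0.648, 0.035]
ft_force: [-3.2, 0.2, 2.9]
gripper_width: 0.151
gripper_force: 62.7
```

Run:
```python
from held import *
c=[494.27,197.43,-.157];s=state();print(carr([s['tcp_pos']],c).round(1),s['ft_force'],s['moment'],rot(s['eef_rot'])[:,2].round(3))
```

```text
[[-2.4 -2.2 41.7]] [-3.21435243  0.19791625  2.91572337] [0.09792222 0.6469404  0.01240143] [ 0.108 -0.017 -0.994]
```

{"op": "send_rows", "data": {
  "delta_pos": [
    [0,0,0],
    [0,0,0],
    [0,0,0],
    [0,0,0]
  ],
  "rot": [
    [0,0,0],
    [0,0,0],
    [0,0,0],
    [0,0,0]
  ],
  "claw": 0.65
}}

```text
time: 8.75
tcp_pos: [492.1, 195.4, 41.5]
eef_rot: [0.042, 0.759, 0.648, 0.036]
ft_force: [1.0, -0.1, -0.3]
gripper_width: 0.349
gripper_force: 0.0
```

{"op": "send_rows", "data": {
  "delta_pos": [
    [0,0,-0.01],
    [0,0,-0.02],
    [0,0,-0.02],
    [0,0,0],
    [0,0,0]
  ],
  "rot": [
    [0,0,0],
    [0,0,0],
    [0,0,0],
    [6.2,0,0],
    [0,0,0]
  ]
}}

```text
time: 9.25
tcp_pos: [489.8, 196.5, 93.6]
eef_rot: [0.002, 0.761, 0.649, 0.003]
ft_force: [0.6, -0.1, -0.1]
gripper_width: 0.347
gripper_force: 0.0
```

{"op": "send_rows", "data": {
  "delta_pos": [
    [0,0.025,0],
    [0,0.03,0],
    [0,0,0],
    [0,0,0],
    [0,0,0]
  ],
  "rot": [
    [0,0,0],
    [0,0,0],
    [0,0,0],
    [0,0,0],
    [0,0,0]
  ],
  "claw": 1
}}

```text
time: 9.75
tcp_pos: [539.0, 187.7, 90.5]
eef_rot: [0.0, 0.76, 0.649, -0.0]
ft_force: [-1.0, -0.3, 0.0]
gripper_width: -0.003
gripper_force: 0.0
```

Run:
```python
from held import *
c=[494.27,197.43,-.157];s=state();print(s['time'],carr([s['tcp_pos']],c).round(1),s['gripper_width'],s['ft_force'],rot(s['eef_rot'])[:,2].round(3))
s1=snap('side','s7.png');s2=snap('scene','c7.png')
f=lambda im,x,y:cv2.resize(im[y:y+75,x:x+100],(400,300),interpolation=3)
cv2.imwrite('pics/m7.png',np.clip(np.hstack([f(s1,213,122),f(s2,300,115)])[...,::-1]*1.8,0,255).astype(np.uint8))
```

```text
9.75 [[45.7 -2.7 90.5]] -0.0028439648345476767 [-0.95044074 -0.34148392  0.03647025] [-0.    -0.001 -1.   ]
```

View pics/m7.png

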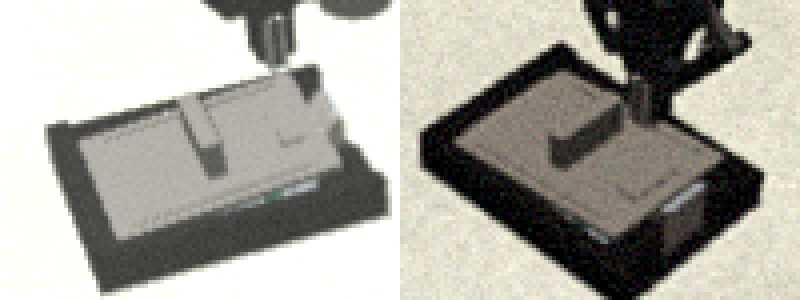

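The cover rests hooked at the front, with its rear up on the clip. The fingers are closed above the pad, so I press now.

{"op": "send_rows", "data": {
  "delta_pos": [
    [0,0.004,0.025],
    [0,0,0.02],
    [0,0,0.005],
    [0,0,0.003],
    [0,0,0.003],
    [0,0,0]
  ],
  "rot": [
    [0,0,0],
    [0,0,0],
    [0,0,0],
    [0,0,0],
    [0,0,0],
    [0,0,0]
  ]
}}

```text
time: 10.45
tcp_pos: [545.1, 187.3, 35.7]
eef_rot: [0.001, 0.76, 0.65, 0.001]
ft_force: [0.0, -0.5, -0.3]
gripper_width: -0.001
gripper_force: 0.0
```

{"op": "send_rows", "data": {
  "delta_pos": [
    [0,0,0.002],
    [0,0,0.002],
    [0,0,0]
  ],
  "rot": [
    [0,0,0],
    [0,0,0],
    [0,0,0]
  ]
}}

```text
time: 10.75
tcp_pos: [544.8, 187.0, 31.1]
eef_rot: [0.001, 0.76, 0.649, 0.001]
ft_force: [-0.1, 0.8, 1.1]
gripper_width: -0.001
gripper_force: 0.0
```

Run:
```python
from held import *
c=[494.27,197.43,-.157];s=state();print(s['time'],carr([s['tcp_pos']],c).round(1),s['ft_force'])
s1=snap('side','s8.png');s2=snap('scene','c8.png')
f=lambda im,x,y:cv2.resize(im[y:y+75,x:x+100],(400,300),interpolation=3)
cv2.imwrite('pics/m8.png',np.clip(np.hstack([f(s1,213,122),f(s2,300,115)])[...,::-1]*1.8,0,255).astype(np.uint8))
```

```text
10.75 [[51.6 -2.4 31.1]] [-0.06556048  0.8190572   1.08836243]
```

{"op": "send_rows", "data": {
  "delta_pos": [
    [0,0,0.002],
    [0,0,0.002],
    [0,0,0.002],
    [0,0,0]
  ],
  "rot": [
    [0,0,0],
    [0,0,0],
    [0,0,0],
    [0,0,0]
  ]
}}

```text
time: 11.25
tcp_pos: [545.2, 187.1, 29.9]
eef_rot: [0.0, 0.76, 0.65, -0.0]
ft_force: [-10.9, -3.0, 27.1]
gripper_width: 0.001
gripper_force: 13.3
```

{"op": "send_rows", "data": {
  "delta_pos": [
    [0,0,-0.01],
    [0,0,-0.03],
    [0,0,-0.05],
    [0,0,-0.05],
    [0,0,-0.05],
    [0,0,0],
    [0,0,0]
  ],
  "rot": [
    [0,0,0],
    [0,0,0],
    [0,0,0],
    [0,0,0],
    [0,0,0],
    [0,0,0],
    [0,0,0]
  ]
}}

```text
time: 11.95
tcp_pos: [545.7, 187.4, 217.5]
eef_rot: [0.002, 0.76, 0.649, 0.003]
ft_force: [-0.4, -0.6, -1.5]
gripper_width: 0.004
gripper_force: 0.0
```

Run:
```python
from fit import *
from scipy.optimize import minimize
print(state()['tcp_pos'],state()['ft_force'])
a=snap('side','s9.png');b=snap('scene','c9.png')
c=[494.27,197.43,-.157]
poly=np.array([(-75,-55,6),(75,-55,6),(75,55,6),(-75,55,6)],float)
def score(t,x,y,ims):   # contrast inside/outside top outline, cover pivoted about its lip
    A=R.from_euler('y',-t).as_matrix();P=(poly+[87,0,0])@A.T+[-87+x,y,22-10*t]
    tot=0
    for m,im in ((S,ims[0]),(C,ims[1])):
        g=cv2.cvtColor(im,cv2.COLOR_RGB2GRAY).astype(float);g/=g[:,:].mean()
        k=np.zeros(g.shape,np.uint8);cv2.fillPoly(k,[np.round(proj(m,T(c,P))*16).astype(np.int32)],1,shift=4)
        o=cv2.dilate(k,np.ones((7,7)))-k;i=k-cv2.erode(k,np.ones((5,5)))
        tot+=g[i>0].mean()-g[o>0].mean()
    return tot
L=lambda f:cv2.imread('pics/'+f)[...,::-1].copy()
for n,ims in (('tilted',(L('s7.png'),L('c7.png'))),('z31',(L('s8.png'),L('c8.png'))),('now',(a,b))):
    r=max((score(t,x,y,ims),t,x,y) for t in np.arange(-.04,.17,.01) for x in (-4,-2,0,2,4) for y in (-4,-2,0,2,4)); print(n,np.round(r,2))
hsv=lambda im:cv2.cvtColor(im,cv2.COLOR_RGB2HSV)
for n,im in (('s7',L('s7.png')),('now',a)):
    h=hsv(im[122:197,213:313]);print(n,'green px',((h[...,0]>40)&(h[...,0]<85)&(h[...,1]>80)).sum())
```

```text
[545.70751896 187.38136231 217.45415847] [-0.37747303 -0.61945504 -1.46020911]
tilted [ 0.63  0.08 -2.   -2.  ]
z31 [ 0.75  0.03 -2.   -2.  ]
now [ 0.86  0.01 -2.   -2.  ]
s7 green px 0
now green px 0
```

```bash
python3 -c "
from bench import *
print(close_job())"
```

```text
the job is handed in; nothing more can be done
None
```

I hooked the cover under the bar, pivoted it down and pressed it flat with 27 N. The final pictures put it within about 0.01 rad of level, clear of the gripper, and I handed the job in at about 12 s; I checked the clip by fit and force, not by viewing a final close-up.

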